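File a row of ground specimen mounts in the storage rack

ROBOT

A 7-joint arm with a two-finger parallel gripper is mounted at the origin on the work surface. World frame = base frame: x ahead of the robot, y to its left, z up, the work surface at z = 0. Lengths are in mm, angles in rad, forces in N, time in s.
With the tool pointing down it reaches from about 400 to 875 mm from the base axis. Payload 4.4 kg.
Tool frame: the origin (TCP) lies midway between the tips of the shut fingers; the grasp point (between the pads) lies 19 mm behind it; z points along the fingers, y is the line along which they close (so a half turn about z gives the same grasp; the last joint's range is limited). The gripper opens to 85 mm and grips with 20 to 120 N. Pads are 22 mm wide; open, the fingers measure 114 mm over their backs; the gripper's body (76 mm by 85 mm) begins 54 mm behind the grasp point. The pads swing forward as they close: fully open they stand 13 mm farther back than shut.
Start: joints at [-1.207, 0.628, 0.038, 1.517, -0.027, 0.996, -0.02], TCP at [270.827, 590.907, 231.313] pointing down, gripper open.
Joint ranges: [-3.06, 3.06], [-0.37, 2.12], [-1.25, 1.32], [0.18, 2.47], [-1.1, 4.24], [0.23, 1.98], [-2.94, 2.94]. Speed limits (rad/s): [2.57, 2.57, 3.14, 3.14, 3.14, 3.14, 3.14].

INTERFACE

Orientations are given as [roll, pitch, yaw] about the fixed x, y, z axes, in that order (R = Rz(yaw) Ry(pitch) Rx(roll)).
In Python, from cell import ctrl, get_image, get_calibration gives the robot as it stands.
- The arm moves only by the shell command python3 -m creep 'ROWS'. ROWS is JSON, a list of rows, each an object of numbers: "dx", "dy", "dz": the shift along the world's x, y, z normalised to -1 to 1, where 1 is 0.4 m; "rx", "ry", "rz": the turn, a rotation vector about the world's x, y, z normalised to -1 to 1, where 1 is 2 pi rad; "grip": the closure, from -1 (fully open) to 1 (shut). A call has exactly 5 rows; each row is the pose to reach, as a shift and turn from the pose commanded when the call began, turning the shorter way round; what a row does not reach only later rows make up. A row lasts 1/8 s, in which the tool goes at most 62.5 mm and 10.7 degrees, less where a joint would pass 70% of its speed; a pose out of reach is approached as far as the arm can. A call with a number of a shift or a turn outside -1 to 1 is refused whole. A call with a gripper value outside its range is refused whole. The fingers move at their own pace and stop on an object; the grip force is fixed at half the most. Time passes only in rows, so rows that repeat a pose let the fingers close, or fill a call up. It gives the time, the measured TCP pose, the force, the opening and the grip force at its end, in the units of the state.
- ctrl.read_state(): the state, without advancing time (a new reading comes with each control period).
- get_image(name): name is "side" or "top"; returns the picture (420x560x3 uint8, red, green, blue); there is no depth.
- get_calibration(name): a dict with "mtx" (3x3 intrinsics, pixels), "world_from_camera" (4x4, takes a point from camera to world coordinates). Camera axes: x right, y down, z forward; pixel columns grow to the right and rows downward; lengths in mm; the calibration is good to about 2 mm. A picture is of the moment at which its call begins. get_calibration takes no time and is no camera call.
- ctrl.finish_job(): hands the job in; it is judged then, once.
The state is a dict: "clock": time; "qpos": joint angles; "qd": joint speeds; "tau": joint torques, N m; "eef_pos": TCP position; "tool_rot": TCP orientation; "force": force on the tool from outside, world axes, zero at the start; "torque": the same for the moment, N m; "width": finger opening in mm; "gripper_force": force on a finger pad.
Only numpy, scipy, OpenCV 4.12 (cv2) and the standard library are available. Lean on these libraries where they do the work, as an engineer would, in place of code of your own. Each camera call takes 0.05 s, during which the arm holds its last target. There are 200 camera calls.

TASK

Four black specimen mounts stand in a row on the white grinding tray; move them all into the empty wooden storage rack, one to a pocket, keeping their sequence. The mount at the left end of the tray (left as the robot sees it) goes into the pocket next to the rack's steel post, the next one into the second pocket from the post, and so on, so the one at the tray's right end lands farthest from the post. Set each down on its pocket's floor, upright with the inlay up, without dropping it.

Things in the scene. Friction and masses are not known exactly. Their poses are not given: they have to be found in the camera images.
- mount_round_large: Loose specimen mount: black resin round disc, diameter 38 mm, 30 mm tall, about 70 g, with a small steel inlay in its top face. Origin: centre of its underside; z up. Starts in one of four aluminium seats on the white tray (its underside 12 mm above the table), turned at most 0.15 rad from the seat's axes.
- mount_round_small: Loose specimen mount: black resin round disc, diameter 25 mm, 30 mm tall, about 70 g, with a small steel inlay in its top face. Origin: centre of its underside; z up. Starts in one of four aluminium seats on the white tray (its underside 12 mm above the table), turned at most 0.15 rad from the seat's axes.
- mount_square: Loose specimen mount: black resin square block, 30 x 30 mm, 30 mm tall, about 70 g, with a small steel inlay in its top face. Origin: centre of its underside; z up. Starts in one of four aluminium seats on the white tray (its underside 12 mm above the table), turned at most 0.15 rad from the seat's axes.
- mount_oblong: Loose specimen mount: black resin oblong block, 22 mm along its own x and 40 mm along its own y (its y lies roughly along the row at the start), 30 mm tall, about 70 g, with a small steel inlay in its top face. Origin: centre of its underside; z up. Starts in one of four aluminium seats on the white tray (its underside 12 mm above the table), turned at most 0.15 rad from the seat's axes.
- seat_round_large: Fixed aluminium square seat where mount_round_large starts, one of four alike in a row on the white tray, 62 mm apart along the seats' own y; their order differs at every start. Own +y points to the robot's left within 0.3 rad. Pocket 56 mm square, rim 6 mm thick; floor 12 mm, rim top 20 mm above the table. Origin: centre of the underside, 6 mm above the table.
- seat_round_small: Fixed aluminium square seat where mount_round_small starts, one of four alike in a row on the white tray, 62 mm apart along the seats' own y; their order differs at every start. Own +y points to the robot's left within 0.3 rad. Pocket 56 mm square, rim 6 mm thick; floor 12 mm, rim top 20 mm above the table. Origin: centre of the underside, 6 mm above the table.
- seat_square: Fixed aluminium square seat where mount_square starts, one of four alike in a row on the white tray, 62 mm apart along the seats' own y; their order differs at every start. Own +y points to the robot's left within 0.3 rad. Pocket 56 mm square, rim 6 mm thick; floor 12 mm, rim top 20 mm above the table. Origin: centre of the underside, 6 mm above the table.
- seat_oblong: Fixed aluminium square seat where mount_oblong starts, one of four alike in a row on the white tray, 62 mm apart along the seats' own y; their order differs at every start. Own +y points to the robot's left within 0.3 rad. Pocket 56 mm square, rim 6 mm thick; floor 12 mm, rim top 20 mm above the table. Origin: centre of the underside, 6 mm above the table.
- rack: Fixed wooden rack, 74 (own x) by 320 mm (own y); four empty pockets, centres at x = 0, y = -93, -31, 31, 93 mm, 56 mm square inside, rims 6 mm thick; floors 12 mm, rim tops 20 mm above the table. Origin: centre of its underside, on the table. Left or right of the tray; own +y points to the robot's left within 0.3 rad. Rack and tray are clear of clutter to 70 mm either side of their centre lines.
- post: Fixed steel post with a ball top, 50 mm tall and 22 mm across the foot, on one end of the rack (either end: own y = +143 or -143 mm in the rack's frame), marking the rack's first pocket, whose centre is 50 mm from it. The other end has a low plain wooden strip. Origin: centre of its underside, 12 mm above the table.
Things that resemble listed ones, but are neither listed nor needed, are in the scene too. Leave any green look-alike of the mount_round_large alone. What is shaped like the mount_round_small but green is not meant.

How it is judged:
By the outcome, as a careful person would: the job done as asked, in the order asked, and still so for the second after the job is handed in, with the robot touching nothing.
It also fails if it takes over 88 s, if anything falls off the work surface, if the arm or the gripper's body presses on something with over 40 N, if the wrist force passes 120 N, or if a joint passes its speed limit or range.

## Working session

There is one attempt and no reset: what is moved stays moved. The work goes in short steps, Python scripts to look and compute and a shell command to move; the robot and the scene stay as the last step left them, time stands still between calls to the robot, and variables do not carry over. Pictures are saved under pics/ and viewed, at most 14 in all, crops included, and the job is handed in when it is done.

```bash
mkdir -p pics; ls; python3 - <<'E'
from cell import ctrl,get_image,get_calibration
import cv2,numpy as np
for n in("top","side"):
    im=get_image(n); cv2.imwrite(f"pics/{n}0.png",im[:,:,::-1])
    c=get_calibration(n); print(n,np.round(c["mtx"],1).tolist(),np.round(c["world_from_camera"],3).tolist())
print(ctrl.read_state())
E
```

```text
pics
top [[420.7, 0.0, 281.5], [0.0, 420.7, 217.4], [0.0, 0.0, 1.0]] [[-0.014, -0.996, 0.088, 420.821], [-1.0, 0.016, 0.014, -1.394], [-0.015, -0.088, -0.996, 876.103], [0.0, 0.0, 0.0, 1.0]]
side [[395.2, 0.0, 275.3], [0.0, 395.2, 203.7], [0.0, 0.0, 1.0]] [[-0.991, -0.088, 0.1, 419.683], [-0.133, 0.706, -0.696, 523.032], [-0.009, -0.703, -0.711, 566.709], [0.0, 0.0, 0.0, 1.0]]
{'clock': 0.1, 'qpos': array([-1.20678003,  0.62925313,  0.03842234,  1.51826562, -0.02698219,
        0.99630657, -0.01999163]), 'qd': array([ 2.03708378e-03, -2.23761967e-03,  4.89309420e-04, -1.54211631e-03,
       -8.71657240e-04,  6.88781784e-05, -1.14930562e-03]), 'tau': array([ 2.93244266e-03, -5.64539015e+01,  1.23038840e+00, -1.93976784e+01,
        1.12901023e-02,  5.43848742e-03, -1.18457223e-05]), 'eef_pos': array([270.58848969, 590.38310349, 230.48173192]), 'tool_rot': array([-3.13987741e+00,  1.90451073e-05,  2.71181262e+00]), 'force': array([ 0.73383759, -0.27190601, -0.45192935]), 'torque': array([0.03941575, 0.03578414, 0.04016258]), 'gripper_force': 0.0, 'width': 85.33559534072145}
```

View pics/top0.png

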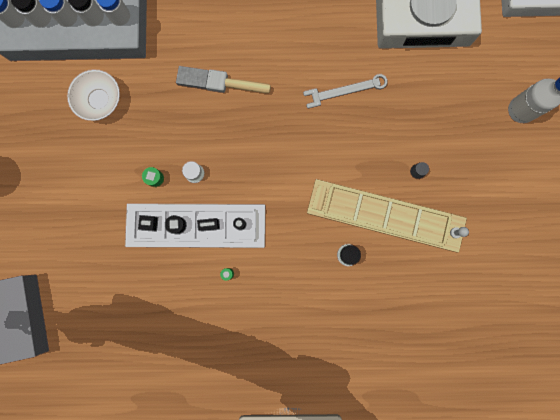

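View pics/side0.png

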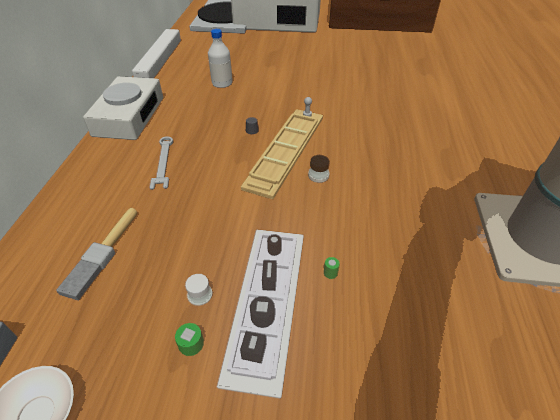

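Top view: tray left-of-centre (rows 205-247) with square (147,223), large round (176,225), oblong (208,225) and small round (239,224). The rack is to the right (310-465, 183-250), with its post at the right end (460,232). Possible mix-ups: green discs (152,177) and (227,274), white cap (193,172), dark pieces (420,171) and (349,255). None of these stand on the tray, so the black four in the seats are the ones. One close crop to check.

```bash
cat > h.py <<'E'
import cv2,numpy as np
from cell import ctrl,get_image,get_calibration
def ray(n,p):
    c=get_calibration(n);T=np.array(c["world_from_camera"]);K=np.array(c["mtx"])
    d=T[:3,:3]@np.linalg.solve(K,[p[0],p[1],1.]);return T[:3,3],d
def plane(n,p,z):
    o,d=ray(n,p);return o+d*(z-o[2])/d[2]
def two(a,b):  # pixel in top, pixel in side -> point, gap
    o,d=ray("top",a);q,e=ray("side",b)
    s=np.linalg.lstsq(np.c_[d,-e],q-o,rcond=None)[0]
    u,v=o+d*s[0],q+e*s[1];return (u+v)/2,np.linalg.norm(u-v)
E
python3 - <<'E'
import cv2,numpy as np
t=cv2.imread("pics/top0.png");s=cv2.imread("pics/side0.png")
a=cv2.resize(t[200:252,120:272],None,fx=5,fy=5,interpolation=cv2.INTER_CUBIC)
b=cv2.resize(s[228:392,218:308],None,fx=3.6,fy=3.6,interpolation=cv2.INTER_CUBIC)
b=cv2.rotate(b,cv2.ROTATE_90_CLOCKWISE)
o=np.zeros((a.shape[0]+b.shape[0],max(a.shape[1],b.shape[1]),3),np.uint8)
o[:a.shape[0],:a.shape[1]]=a;o[a.shape[0]:,:b.shape[1]]=b
cv2.imwrite("pics/tray.png",o);print(o.shape)
def blobs(im,m,amin):
    n,l,st,c=cv2.connectedComponentsWithStats(m.astype(np.uint8))
    return [(np.round(c[i],1).tolist(),st[i].tolist()) for i in range(1,n) if st[i][4]>=amin]
for nm,im,(r0,r1,c0,c1) in(("top",t,(205,248,125,266)),("side",s,(230,388,222,304))):
    v=im.max(2).copy();m=np.zeros(v.shape,bool);m[r0:r1,c0:c1]=v[r0:r1,c0:c1]<75
    print(nm,blobs(im,m,15))
E
```

```text
(584, 760, 3)
top [([148.3, 222.9], [138, 216, 20, 15, 204]), ([175.8, 224.5], [165, 216, 21, 18, 222]), ([208.6, 224.6], [197, 219, 23, 12, 161]), ([239.8, 223.7], [234, 218, 12, 12, 73])]
side [([274.0, 246.1], [268, 235, 13, 20, 181]), ([268.6, 276.8], [262, 261, 14, 29, 275]), ([261.8, 313.3], [250, 297, 24, 30, 437]), ([252.6, 347.7], [241, 332, 25, 31, 477])]
```

View pics/tray.png

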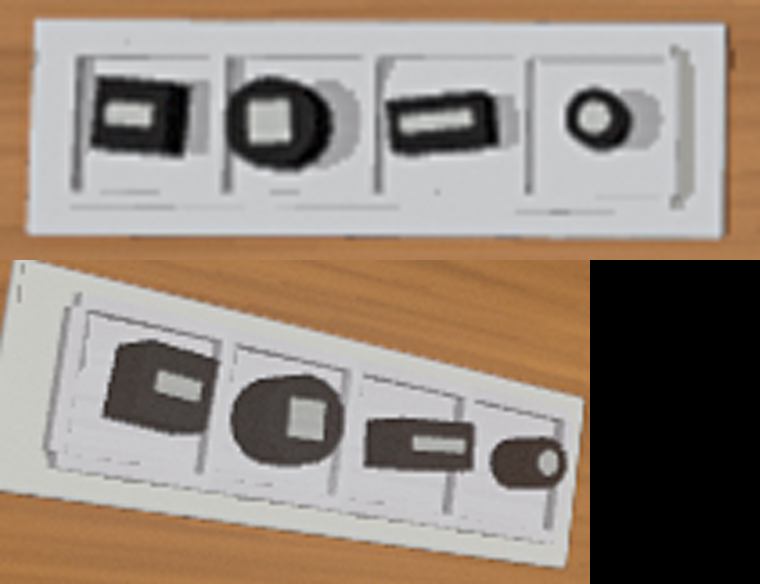

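The crop shows the four black mounts with inlays centred on their top faces: square, large round, oblong, small round from left to right. None is green. Next I triangulate the inlays (holes in the black blobs) and look at the rack.

```bash
python3 - <<'E'
import cv2,numpy as np
from h import *
t=cv2.imread("pics/top0.png");s=cv2.imread("pics/side0.png")
def inl(im,r0,r1,c0,c1,key):
    v=cv2.resize(im[r0:r1,c0:c1],None,fx=6,fy=6,interpolation=cv2.INTER_CUBIC).max(2)
    cs,h=cv2.findContours((v<110).astype(np.uint8),cv2.RETR_CCOMP,cv2.CHAIN_APPROX_NONE);out=[]
    for c,k in zip(cs,h[0]):
        if k[3]>=0 and cv2.contourArea(c)>36*3:
            m=cv2.moments(c);par=cs[k[3]]
            out.append(((m["m10"]/m["m00"]+.5)/6-.5+c0,(m["m01"]/m["m00"]+.5)/6-.5+r0,c,(c0,r0)))
    return sorted(out,key=key)
A=inl(t,205,248,125,266,lambda q:q[0]);B=inl(s,230,388,222,304,lambda q:-q[1])
print(len(A),len(B))
for a,b in zip(A,B):
    p,g=two(a[:2],b[:2]);print(np.round(a[:2],1),np.round(b[:2],1),"pt",np.round(p,1),"gap %.1f"%g,"plane42 top",np.round(plane("top",a[:2],42),1),"side",np.round(plane("side",b[:2],42),1), [ (round(r[1][0]/6,1),round(r[1][1]/6,1),round(r[2],1)) for r in [cv2.minAreaRect(a[2])]])
# tray yaw
g=cv2.inRange(cv2.cvtColor(t,cv2.COLOR_BGR2HSV),(0,0,150),(180,50,255));g[:200]=0;g[252:]=0;g[:,:120]=0;g[:,272:]=0
c=max(cv2.findContours(g,0,2)[0],key=cv2.contourArea);q=cv2.boxPoints(cv2.minAreaRect(c));print("tray",[np.round(plane("top",x,6)[:2]).tolist() for x in q])
a=cv2.resize(t[178:256,304:474],None,fx=4.5,fy=4.5,interpolation=cv2.INTER_CUBIC)
b=cv2.resize(s[92:198,238:328],None,fx=4,fy=4,interpolation=cv2.INTER_CUBIC)
b=cv2.resize(cv2.rotate(b,cv2.ROTATE_90_CLOCKWISE),None,fx=.65,fy=.65)
print(a.shape,b.shape)
cv2.imwrite("pics/rack_top.png",a)
b=cv2.resize(s[92:198,238:328],None,fx=5.5,fy=5.5,interpolation=cv2.INTER_CUBIC);cv2.imwrite("pics/rack_side.png",b)
E
```

```text
4 4
[145.3 222.4] [252.6 341.8] pt [488.9 281.6  44. ] gap 0.2 plane42 top [489.2 282.3  42. ] side [489.1 280.7  42. ] [(9.9, 5.0, 4.2)]
[173.3 223.8] [261.7 306.2] pt [485.1 225.5  43.9] gap 0.3 plane42 top [485.4 226.1  42. ] side [485.2 224.4  42. ] [(9.0, 8.9, 87.4)]
[206.7 223.7] [268.8 269.5] pt [484.3 158.9  43.5] gap 0.3 plane42 top [484.5 159.2  42. ] side [484.3 157.9  42. ] [(4.1, 15.1, 83.5)]
[238.4 223. ] [273.8 239.1] pt [484.8  95.8  43.8] gap 0.2 plane42 top [485.   96.1  42. ] side [484.9  94.4  42. ] [(6.6, 6.7, 45.0)]
tray [[531.0, 338.0], [527.0, 47.0], [437.0, 48.0], [441.0, 336.0]]
(351, 765, 3) (234, 276, 3)
```

View pics/rack_top.png

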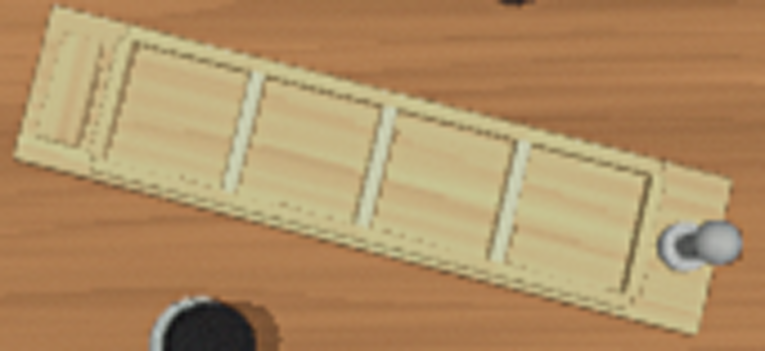

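View pics/rack_side.png

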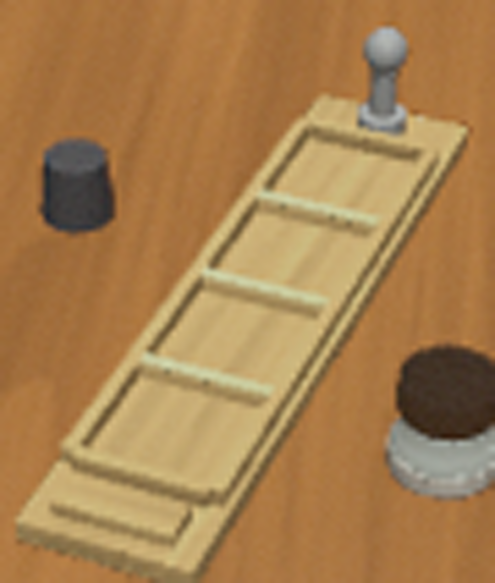

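The rack is empty; its post is at the robot's right end (top pixel about (457,232)), and three light dividers separate the pockets. I triangulate the divider ends.

```bash
python3 - <<'E'
from h import *
T=[((258,72),(232,190)),((389,107),(364,225)),((522,142),(497,262))]
S=[((145,360),(272,390)),((203,275),(325,302)),((258,198),(378,222))]
P=[]
f=lambda a:((a[0]+.5)/4.5-.5+304,(a[1]+.5)/4.5-.5+178)
k=lambda a:((a[0]+.5)/5.5-.5+238,(a[1]+.5)/5.5-.5+92)
for t,s in zip(T,S):
    m=lambda q:np.mean(q,0)
    p,g=two(f(m(t)),k(m(s)));q=plane("top",f(m(t)),20);P.append(q);r=plane("side",k(m(s)),20);print(np.round(p,1),round(g,1),np.round(q,1),np.round(r,1))
P=np.array(P);o=P.mean(0);print("spacing",np.linalg.norm(np.diff(P[:,:2],axis=0),axis=1))
C=[plane("top",f(c),12)[:2] for c in((55,8),(732,182),(698,332),(15,158))]
print("board",np.round(C,0).tolist(),"ctr",np.mean(C,0),"sides",np.linalg.norm(C[0]-C[1]),np.linalg.norm(C[1]-C[2]))
u=C[0]+C[3]-C[1]-C[2];u/=np.linalg.norm(u);v=P[0]-P[2];print("yaw",np.arctan2(-u[0],u[1]),np.arctan2(-v[0],v[1]))
for n,y in(("square",-93),("large",-31),("obl",31),("small",93)):print(n,np.round(o[:2]+u*y,1))
E
```

```text
[ 515.3 -146.4   19.6] 1.8 [ 516.2 -146.3   20. ] [ 514.3 -145.9   20. ]
[ 499.2 -205.2   19.9] 0.3 [ 499.3 -205.2   20. ] [ 499. -205.   20.]
[ 482.2 -264.6   19.4] 0.2 [ 482.  -264.4   20. ] [ 482.2 -263.7   20. ]
spacing [61.23484143 61.66495655]
board [[576.0, -62.0], [490.0, -368.0], [422.0, -349.0], [506.0, -42.0]] ctr [ 498.60841211 -205.32903172] sides 317.7012667546639 70.36255843019065
yaw -0.26958494860171306 -0.28159855498669034
square [ 474.4 -294.9]
large [ 490.9 -235.2]
obl [ 507.4 -175.4]
small [ 523.9 -115.7]
```

Board size, divider spacing (about 61.5 mm) and heights (about 44 and 20 mm) agree with the text. Plan: grip across the row (tool y near world x), with tips just above the rims. First, go above the square.

```bash
python3 -m creep '[{"dx":0.09,"dy":-0.13,"dz":0,"rz":-0.025,"grip":-1},{"dx":0.18,"dy":-0.26,"dz":0,"rz":-0.05,"grip":-1},{"dx":0.27,"dy":-0.385,"dz":0,"rz":-0.075,"grip":-1},{"dx":0.27,"dy":-0.385,"dz":0,"rz":-0.1,"grip":-1},{"dx":0.27,"dy":-0.385,"dz":0,"rz":-0.1,"grip":-1}]'
python3 -m creep '[{"dx":0.09,"dy":-0.13,"dz":-0.08,"rz":-0.025,"grip":-1},{"dx":0.18,"dy":-0.26,"dz":-0.16,"rz":-0.05,"grip":-1},{"dx":0.275,"dy":-0.388,"dz":-0.24,"rz":-0.075,"grip":-1},{"dx":0.275,"dy":-0.388,"dz":-0.28,"rz":-0.093,"grip":-1},{"dx":0.275,"dy":-0.388,"dz":-0.28,"rz":-0.093,"grip":-1}]'
```

```text
$[0]: bad value
$[0]: bad value
```

```bash
python3 -m creep '[{"dx":0.09,"dy":-0.13,"dz":0,"rx":0,"ry":0,"rz":-0.025,"grip":-1},{"dx":0.18,"dy":-0.26,"dz":0,"rx":0,"ry":0,"rz":-0.05,"grip":-1},{"dx":0.27,"dy":-0.385,"dz":0,"rx":0,"ry":0,"rz":-0.075,"grip":-1},{"dx":0.27,"dy":-0.385,"dz":0,"rx":0,"ry":0,"rz":-0.1,"grip":-1},{"dx":0.27,"dy":-0.385,"dz":0,"rx":0,"ry":0,"rz":-0.1,"grip":-1}]'
```

```text
clock: 0.72
eef_pos: [378.9, 436.5, 231.1]
tool_rot: [-3.141, 0.0, 2.084]
force: [0.4, 1.3, -0.4]
width: 85.5
gripper_force: 0.0
```

```bash
python3 -m creep '[{"dx":0.09,"dy":-0.13,"dz":-0.08,"rx":0,"ry":0,"rz":-0.025,"grip":-1},{"dx":0.18,"dy":-0.26,"dz":-0.16,"rx":0,"ry":0,"rz":-0.05,"grip":-1},{"dx":0.275,"dy":-0.3875,"dz":-0.24,"rx":0,"ry":0,"rz":-0.075,"grip":-1},{"dx":0.275,"dy":-0.3875,"dz":-0.33,"rx":0,"ry":0,"rz":-0.0935,"grip":-1},{"dx":0.275,"dy":-0.3875,"dz":-0.33,"rx":0,"ry":0,"rz":-0.0935,"grip":-1}]'
python3 -c "
from h import *
print(ctrl.read_state()['qpos'].round(2))
t=get_image('top')[:,:,::-1];s=get_image('side')[:,:,::-1]
a=cv2.resize(t[130:290,90:290],None,fx=2,fy=2);b=cv2.resize(s[140:400,150:350],None,fx=2,fy=2)
o=np.zeros((520,800,3),np.uint8);o[:320,:400]=a;o[:,400:]=b;cv2.imwrite('pics/pre.png',o)"
```

```text
clock: 1.35
eef_pos: [486.9, 279.9, 96.1]
tool_rot: [-3.136, 0.005, 1.497]
force: [-0.8, 1.4, -0.4]
width: 85.4
gripper_force: 0.0
[-0.76  0.71  0.29  1.88 -0.33  0.6  -0.33]
```

View pics/pre.png

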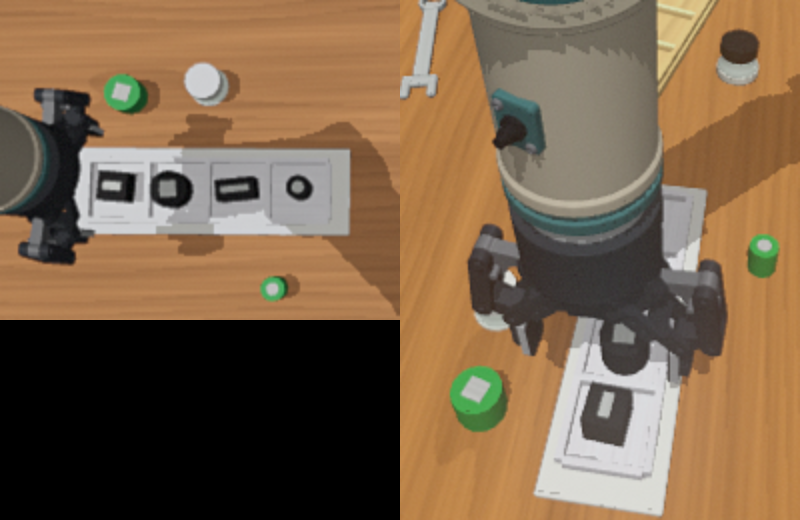

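The open fingers straddle the square's seat, the green disc (crop (478,398)) lies clear. Descending.

```bash
python3 -m creep '[{"dx":0.002,"dy":0.002,"dz":-0.07,"rx":0,"ry":0,"rz":0,"grip":-1},{"dx":0.004,"dy":0.003,"dz":-0.13,"rx":0,"ry":0,"rz":0,"grip":-1},{"dx":0.004,"dy":0.003,"dz":-0.17,"rx":0,"ry":0,"rz":0,"grip":-1},{"dx":0.004,"dy":0.003,"dz":-0.18,"rx":0,"ry":0,"rz":0,"grip":-1},{"dx":0.004,"dy":0.003,"dz":-0.18,"rx":0,"ry":0,"rz":0,"grip":-1}]'
```

```text
clock: 2.08
eef_pos: [490.7, 283.9, 28.0]
tool_rot: [3.141, -0.001, 1.497]
force: [0.1, -0.1, 0.8]
width: 85.3
gripper_force: 0.0
```

```bash
python3 -m creep '[{"dx":-0.003,"dy":-0.005,"dz":-0.014,"rx":0,"ry":0,"rz":0,"grip":-1},{"dx":-0.003,"dy":-0.005,"dz":-0.014,"rx":0,"ry":0,"rz":0,"grip":-0.2},{"dx":-0.003,"dy":-0.005,"dz":-0.014,"rx":0,"ry":0,"rz":0,"grip":0.1},{"dx":-0.003,"dy":-0.005,"dz":-0.014,"rx":0,"ry":0,"rz":0,"grip":1},{"dx":-0.003,"dy":-0.005,"dz":-0.014,"rx":0,"ry":0,"rz":0,"grip":1}]'
```

```text
clock: 2.7
eef_pos: [489.6, 281.2, 22.1]
tool_rot: [3.141, -0.0, 1.496]
force: [-0.2, -0.6, 3.3]
width: 28.9
gripper_force: 60.1
```

```bash
python3 -m creep '[{"dx":0,"dy":0,"dz":0.04,"rx":0,"ry":0,"rz":0,"grip":1},{"dx":0,"dy":0,"dz":0.1,"rx":0,"ry":0,"rz":0,"grip":1},{"dx":0,"dy":0,"dz":0.16,"rx":0,"ry":0,"rz":0,"grip":1},{"dx":0,"dy":0,"dz":0.2,"rx":0,"ry":0,"rz":0,"grip":1},{"dx":0,"dy":-0.05,"dz":0.2,"rx":0,"ry":0,"rz":0,"grip":1}]'
python3 -m creep '[{"dx":0,"dy":-0.1,"dz":0,"rx":0,"ry":0,"rz":0,"grip":1},{"dx":0,"dy":-0.21,"dz":0,"rx":0,"ry":0,"rz":0,"grip":1},{"dx":0,"dy":-0.33,"dz":0,"rx":0,"ry":0,"rz":0,"grip":1},{"dx":0,"dy":-0.45,"dz":0,"rx":0,"ry":0,"rz":0,"grip":1},{"dx":0,"dy":-0.57,"dz":0,"rx":0,"ry":0,"rz":0,"grip":1}]'
python3 -m creep '[{"dx":-0.01,"dy":-0.12,"dz":0,"rx":0,"ry":0,"rz":-0.01,"grip":1},{"dx":-0.02,"dy":-0.24,"dz":0,"rx":0,"ry":0,"rz":-0.02,"grip":1},{"dx":-0.03,"dy":-0.36,"dz":0,"rx":0,"ry":0,"rz":-0.0315,"grip":1},{"dx":-0.038,"dy":-0.47,"dz":0,"rx":0,"ry":0,"rz":-0.0315,"grip":1},{"dx":-0.038,"dy":-0.56,"dz":0,"rx":0,"ry":0,"rz":-0.0315,"grip":1}]'
python3 -m creep '[{"dx":0,"dy":-0.06,"dz":0,"rx":0,"ry":0,"rz":0,"grip":1},{"dx":0,"dy":-0.15,"dz":0,"rx":0,"ry":0,"rz":0,"grip":1},{"dx":0,"dy":-0.25,"dz":0,"rx":0,"ry":0,"rz":0,"grip":1},{"dx":0,"dy":-0.26,"dz":0,"rx":0,"ry":0,"rz":0,"grip":1},{"dx":0,"dy":-0.26,"dz":0,"rx":0,"ry":0,"rz":0,"grip":1}]'
```

```text
clock: 3.32
eef_pos: [489.8, 262.6, 103.0]
tool_rot: [3.139, -0.003, 1.499]
force: [-0.1, -0.6, -1.3]
width: 28.8
gripper_force: 59.6
clock: 3.95
eef_pos: [487.7, 30.0, 101.0]
tool_rot: [-3.14, 0.001, 1.495]
force: [0.7, -0.1, -1.4]
width: 28.7
gripper_force: 59.6
clock: 4.58
eef_pos: [471.4, -193.9, 101.0]
tool_rot: [-3.139, 0.001, 1.295]
force: [0.7, 0.4, -0.7]
width: 28.5
gripper_force: 59.5
clock: 5.2
eef_pos: [472.3, -294.9, 100.9]
tool_rot: [-3.139, -0.001, 1.296]
force: [0.1, -0.6, -0.3]
width: 28.7
gripper_force: 59.5
```

```bash
python3 -m creep '[{"dx":0.005,"dy":0,"dz":-0.05,"rx":0,"ry":0,"rz":0,"grip":1},{"dx":0.005,"dy":0,"dz":-0.11,"rx":0,"ry":0,"rz":0,"grip":1},{"dx":0.005,"dy":0,"dz":-0.16,"rx":0,"ry":0,"rz":0,"grip":1},{"dx":0.005,"dy":0,"dz":-0.18,"rx":0,"ry":0,"rz":0,"grip":1},{"dx":0.005,"dy":0,"dz":-0.185,"rx":0,"ry":0,"rz":0,"grip":1}]'
python3 -c "
from h import *
t=get_image('top')[:,:,::-1];s=get_image('side')[:,:,::-1]
a=cv2.resize(t[130:290,290:490],None,fx=2,fy=2);b=cv2.resize(s[40:240,200:400],None,fx=2,fy=2)
o=np.zeros((400,800,3),np.uint8);o[:320,:400]=a;o[:,400:]=b;cv2.imwrite('pics/pl1.png',o)"
```

```text
clock: 5.82
eef_pos: [475.8, -294.0, 27.4]
tool_rot: [-3.141, -0.001, 1.299]
force: [-0.1, 0.7, -1.9]
width: 28.8
gripper_force: 59.5
```

View pics/pl1.png

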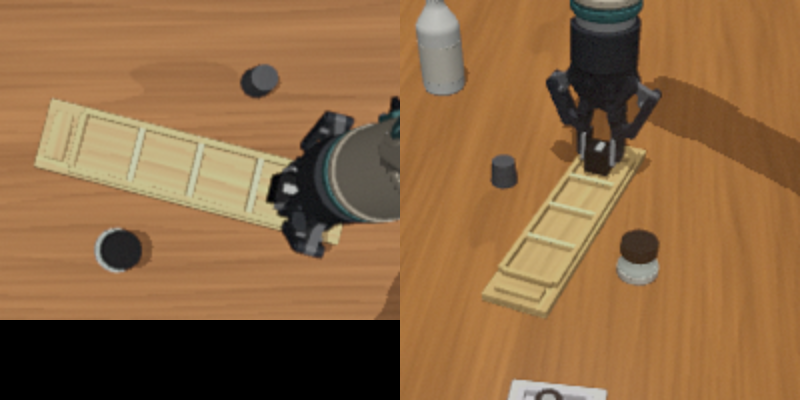

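The square hangs over the pocket next to the post (crop (600,157)). Lowering the last 5 mm.

```bash
python3 -m creep '[{"dx":0,"dy":0,"dz":-0.004,"rx":0,"ry":0,"rz":0,"grip":1},{"dx":0,"dy":0,"dz":-0.007,"rx":0,"ry":0,"rz":0,"grip":1},{"dx":0,"dy":0,"dz":-0.01,"rx":0,"ry":0,"rz":0,"grip":1},{"dx":0,"dy":0,"dz":-0.0125,"rx":0,"ry":0,"rz":0,"grip":1},{"dx":0,"dy":0,"dz":-0.0125,"rx":0,"ry":0,"rz":0,"grip":1}]'
```

```text
clock: 6.55
eef_pos: [476.0, -294.9, 22.6]
tool_rot: [-3.141, -0.0, 1.298]
force: [-0.2, 0.6, -1.9]
width: 28.9
gripper_force: 59.5
```

```bash
python3 -m creep '[{"dx":0,"dy":0,"dz":-0.001,"rx":0,"ry":0,"rz":0,"grip":1},{"dx":0,"dy":0,"dz":-0.002,"rx":0,"ry":0,"rz":0,"grip":1},{"dx":0,"dy":0,"dz":-0.002,"rx":0,"ry":0,"rz":0,"grip":1},{"dx":0,"dy":0,"dz":-0.003,"rx":0,"ry":0,"rz":0,"grip":1},{"dx":0,"dy":0,"dz":-0.003,"rx":0,"ry":0,"rz":0,"grip":1}]'
```

```text
clock: 7.18
eef_pos: [476.1, -294.9, 22.1]
tool_rot: [3.141, -0.0, 1.298]
force: [-1.7, 0.5, 7.2]
width: 28.6
gripper_force: 60.6
```

Contact felt (7 N). Release, then rise.

```bash
python3 -m creep '[{"dx":0,"dy":0,"dz":0,"rx":0,"ry":0,"rz":0,"grip":-0.2},{"dx":0,"dy":0,"dz":0,"rx":0,"ry":0,"rz":0,"grip":-1},{"dx":0,"dy":0,"dz":0,"rx":0,"ry":0,"rz":0,"grip":-1},{"dx":0,"dy":0,"dz":0,"rx":0,"ry":0,"rz":0,"grip":-1},{"dx":0,"dy":0,"dz":0,"rx":0,"ry":0,"rz":0,"grip":-1}]'
python3 -m creep '[{"dx":0,"dy":0,"dz":0.05,"rx":0,"ry":0,"rz":0,"grip":-1},{"dx":0,"dy":0,"dz":0.12,"rx":0,"ry":0,"rz":0,"grip":-1},{"dx":0,"dy":0,"dz":0.2,"rx":0,"ry":0,"rz":0,"grip":-1},{"dx":0,"dy":0.05,"dz":0.23,"rx":0,"ry":0,"rz":0,"grip":-1},{"dx":0,"dy":0.12,"dz":0.23,"rx":0,"ry":0,"rz":0,"grip":-1}]'
```

```text
clock: 7.8
eef_pos: [476.0, -294.9, 21.5]
tool_rot: [-3.142, -0.0, 1.298]
force: [-0.2, -0.1, 0.1]
width: 85.0
gripper_force: 0.0
clock: 8.43
eef_pos: [476.7, -247.6, 114.8]
tool_rot: [3.138, 0.001, 1.296]
force: [-0.9, -0.3, -0.5]
width: 85.4
gripper_force: 0.0
```

```bash
python3 -m creep '[{"dx":0,"dy":0.12,"dz":0,"rx":0,"ry":0,"rz":0.01,"grip":-1},{"dx":0,"dy":0.24,"dz":0,"rx":0,"ry":0,"rz":0.02,"grip":-1},{"dx":0.01,"dy":0.36,"dz":0,"rx":0,"ry":0,"rz":0.03,"grip":-1},{"dx":0.02,"dy":0.48,"dz":0,"rx":0,"ry":0,"rz":0.0417,"grip":-1},{"dx":0.023,"dy":0.6,"dz":0,"rx":0,"ry":0,"rz":0.0417,"grip":-1}]'
python3 -m creep '[{"dx":0,"dy":0.13,"dz":0,"rx":0,"ry":0,"rz":0,"grip":-1},{"dx":0,"dy":0.27,"dz":0,"rx":0,"ry":0,"rz":0,"grip":-1},{"dx":0,"dy":0.41,"dz":0,"rx":0,"ry":0,"rz":0,"grip":-1},{"dx":0,"dy":0.53,"dz":0,"rx":0,"ry":0,"rz":0,"grip":-1},{"dx":0,"dy":0.58,"dz":0,"rx":0,"ry":0,"rz":0,"grip":-1}]'
python3 -m creep '[{"dx":0,"dy":0,"dz":0,"rx":0,"ry":0,"rz":0,"grip":-1},{"dx":0,"dy":0,"dz":0,"rx":0,"ry":0,"rz":0,"grip":-1},{"dx":0,"dy":0,"dz":-0.03,"rx":0,"ry":0,"rz":0,"grip":-1},{"dx":0,"dy":0,"dz":-0.05,"rx":0,"ry":0,"rz":0,"grip":-1},{"dx":0,"dy":0,"dz":-0.05,"rx":0,"ry":0,"rz":0,"grip":-1}]'
python3 -c "
from h import *
t=get_image('top')[:,:,::-1];s=get_image('side')[:,:,::-1]
a=cv2.resize(t[170:270,290:490],None,fx=2,fy=2);a2=cv2.resize(t[170:270,90:290],None,fx=2,fy=2);b=cv2.resize(s[80:360,180:380],None,fx=2,fy=2)
o=np.zeros((560,800,3),np.uint8);o[:200,:400]=a;o[200:400,:400]=a2;o[:,400:]=b;cv2.imwrite('pics/pl2.png',o)"
```

```text
clock: 9.05
eef_pos: [485.5, -5.4, 113.6]
tool_rot: [3.141, -0.0, 1.56]
force: [1.6, 0.4, 0.7]
width: 85.5
gripper_force: 0.0
clock: 9.68
eef_pos: [484.6, 228.8, 113.4]
tool_rot: [3.142, -0.001, 1.565]
force: [0.9, -0.7, -0.6]
width: 85.8
gripper_force: 0.0
clock: 10.3
eef_pos: [484.6, 224.1, 92.5]
tool_rot: [-3.14, 0.001, 1.559]
force: [-0.5, 0.2, 0.7]
width: 85.6
gripper_force: 0.0
```

View pics/pl2.png

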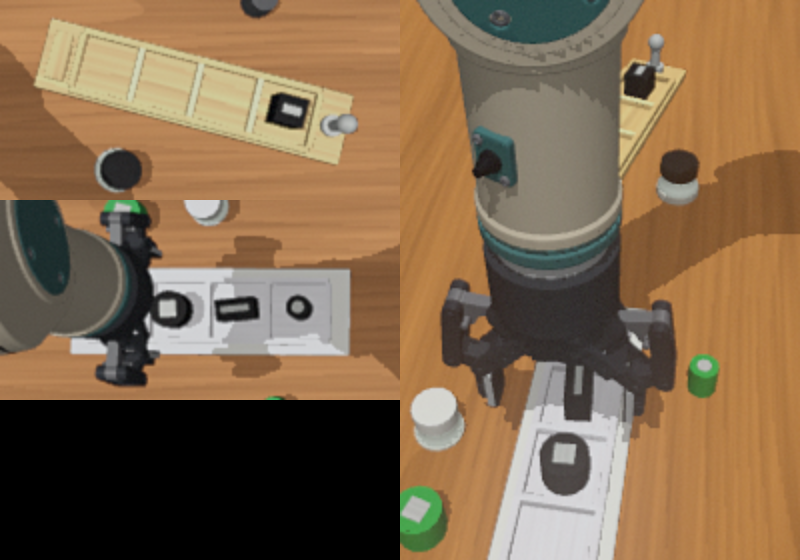

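The square sits upright in the post pocket (crop (287,108)), and the fingers straddle the large disc. Descend and grip.

```bash
python3 -m creep '[{"dx":0.002,"dy":0.002,"dz":-0.06,"rx":0,"ry":0,"rz":0,"grip":-1},{"dx":0.002,"dy":0.002,"dz":-0.12,"rx":0,"ry":0,"rz":0,"grip":-1},{"dx":0.002,"dy":0.002,"dz":-0.16,"rx":0,"ry":0,"rz":0,"grip":-1},{"dx":0.002,"dy":0.002,"dz":-0.175,"rx":0,"ry":0,"rz":0,"grip":-1},{"dx":0.002,"dy":0.002,"dz":-0.175,"rx":0,"ry":0,"rz":0,"grip":-1}]'
python3 -m creep '[{"dx":0,"dy":0,"dz":0,"rx":0,"ry":0,"rz":0,"grip":-1},{"dx":0,"dy":0,"dz":0,"rx":0,"ry":0,"rz":0,"grip":-0.3},{"dx":0,"dy":0,"dz":0,"rx":0,"ry":0,"rz":0,"grip":0.1},{"dx":0,"dy":0,"dz":0,"rx":0,"ry":0,"rz":0,"grip":1},{"dx":0,"dy":0,"dz":0,"rx":0,"ry":0,"rz":0,"grip":1}]'
```

```text
clock: 11.02
eef_pos: [486.2, 225.8, 23.5]
tool_rot: [3.142, 0.0, 1.56]
force: [-0.6, -0.1, -0.1]
width: 85.4
gripper_force: 0.0
clock: 11.65
eef_pos: [486.2, 226.0, 24.1]
tool_rot: [3.141, -0.0, 1.56]
force: [-0.2, 0.2, 4.4]
width: 34.8
gripper_force: 59.3
```

Width reads 34.8 on a 38 mm disc, so I lift a little and look.

```bash
python3 -m creep '[{"dx":0,"dy":0,"dz":0.03,"rx":0,"ry":0,"rz":0,"grip":1},{"dx":0,"dy":0,"dz":0.08,"rx":0,"ry":0,"rz":0,"grip":1},{"dx":0,"dy":0,"dz":0.14,"rx":0,"ry":0,"rz":0,"grip":1},{"dx":0,"dy":0,"dz":0.2,"rx":0,"ry":0,"rz":0,"grip":1},{"dx":0,"dy":0,"dz":0.2,"rx":0,"ry":0,"rz":0,"grip":1}]'
python3 -c "
from h import *
t=get_image('top')[:,:,::-1];s=get_image('side')[:,:,::-1]
a=cv2.resize(t[170:270,120:220],None,fx=4,fy=4);b=cv2.resize(s[200:350,200:300],None,fx=4,fy=4)
o=np.zeros((600,800,3),np.uint8);o[:400,:400]=a;o[:,400:]=b;cv2.imwrite('pics/pl3.png',o)"
```

```text
clock: 12.28
eef_pos: [487.3, 226.5, 105.4]
tool_rot: [3.138, -0.002, 1.56]
force: [0.4, 1.0, -1.1]
width: 35.1
gripper_force: 59.8
```

View pics/pl3.png

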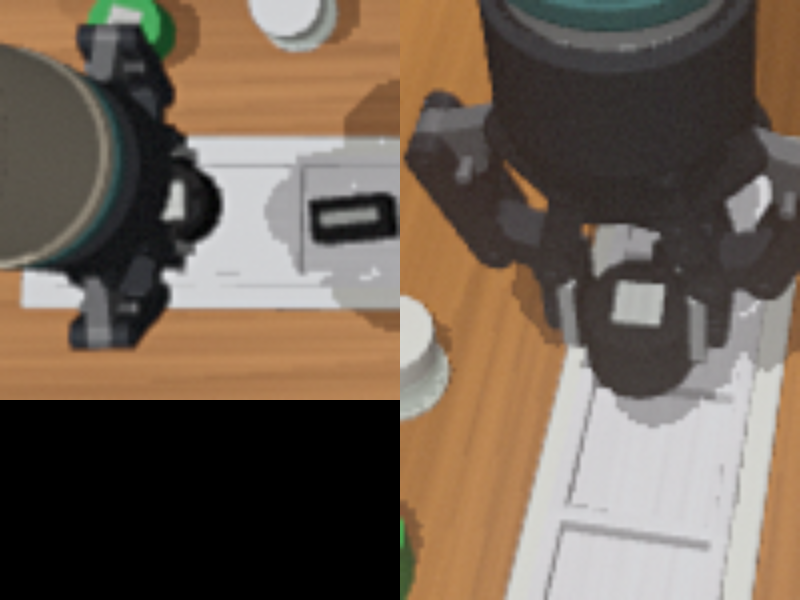

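```bash
python3 -c "
from h import *
print(plane('side',(259.2,275.4),123.3),ctrl.read_state()['eef_pos'])"
python3 -m creep '[{"dx":0,"dy":-0.06,"dz":0,"rx":0,"ry":0,"rz":0,"grip":1},{"dx":0,"dy":-0.16,"dz":0,"rx":0,"ry":0,"rz":0,"grip":1},{"dx":0,"dy":-0.28,"dz":0,"rx":0,"ry":0,"rz":0,"grip":1},{"dx":0,"dy":-0.4,"dz":0,"rx":0,"ry":0,"rz":0,"grip":1},{"dx":0,"dy":-0.52,"dz":0,"rx":0,"ry":0,"rz":0,"grip":1}]'
python3 -m creep '[{"dx":0,"dy":-0.12,"dz":0,"rx":0,"ry":0,"rz":-0.01,"grip":1},{"dx":0,"dy":-0.24,"dz":0,"rx":0,"ry":0,"rz":-0.02,"grip":1},{"dx":0.005,"dy":-0.36,"dz":0,"rx":0,"ry":0,"rz":-0.03,"grip":1},{"dx":0.01,"dy":-0.47,"dz":0,"rx":0,"ry":0,"rz":-0.0417,"grip":1},{"dx":0.01,"dy":-0.55,"dz":0,"rx":0,"ry":0,"rz":-0.0417,"grip":1}]'
python3 -m creep '[{"dx":0,"dy":-0.05,"dz":0,"rx":0,"ry":0,"rz":0,"grip":1},{"dx":0,"dy":-0.075,"dz":0,"rx":0,"ry":0,"rz":0,"grip":1},{"dx":0,"dy":-0.08,"dz":0,"rx":0,"ry":0,"rz":0,"grip":1},{"dx":0,"dy":-0.08,"dz":0,"rx":0,"ry":0,"rz":0,"grip":1},{"dx":0,"dy":-0.08,"dz":0,"rx":0,"ry":0,"rz":0,"grip":1}]'
```

```text
[485.62730341 225.49809173 123.3       ] [485.76068981 225.96898232 103.47329145]
clock: 13.0
eef_pos: [485.2, 16.4, 102.5]
tool_rot: [-3.14, 0.0, 1.56]
force: [0.2, -0.8, -1.2]
width: 34.8
gripper_force: 59.8
clock: 13.62
eef_pos: [489.1, -204.3, 102.4]
tool_rot: [-3.14, 0.001, 1.296]
force: [0.9, 0.8, -1.0]
width: 34.5
gripper_force: 59.8
clock: 14.25
eef_pos: [490.2, -232.9, 103.4]
tool_rot: [-3.141, -0.001, 1.3]
force: [0.4, 0.4, -0.5]
width: 34.8
gripper_force: 59.8
```

```bash
python3 -m creep '[{"dx":0.001,"dy":-0.004,"dz":-0.05,"rx":0,"ry":0,"rz":0,"grip":1},{"dx":0.001,"dy":-0.004,"dz":-0.11,"rx":0,"ry":0,"rz":0,"grip":1},{"dx":0.001,"dy":-0.004,"dz":-0.16,"rx":0,"ry":0,"rz":0,"grip":1},{"dx":0.001,"dy":-0.004,"dz":-0.18,"rx":0,"ry":0,"rz":0,"grip":1},{"dx":0.001,"dy":-0.004,"dz":-0.185,"rx":0,"ry":0,"rz":0,"grip":1}]'
python3 -m creep '[{"dx":0,"dy":0,"dz":-0.003,"rx":0,"ry":0,"rz":0,"grip":1},{"dx":0,"dy":0,"dz":-0.005,"rx":0,"ry":0,"rz":0,"grip":1},{"dx":0,"dy":0,"dz":-0.007,"rx":0,"ry":0,"rz":0,"grip":1},{"dx":0,"dy":0,"dz":-0.009,"rx":0,"ry":0,"rz":0,"grip":1},{"dx":0,"dy":0,"dz":-0.009,"rx":0,"ry":0,"rz":0,"grip":1}]'
```

```text
clock: 14.88
eef_pos: [490.5, -235.3, 29.4]
tool_rot: [-3.141, -0.0, 1.299]
force: [-0.7, 0.1, -0.6]
width: 35.2
gripper_force: 59.9
clock: 15.5
eef_pos: [490.4, -235.7, 25.9]
tool_rot: [-3.142, -0.0, 1.298]
force: [0.1, -0.0, -1.1]
width: 34.9
gripper_force: 59.9
```

```bash
python3 -m creep '[{"dx":0,"dy":0,"dz":-0.001,"rx":0,"ry":0,"rz":0,"grip":1},{"dx":0,"dy":0,"dz":-0.002,"rx":0,"ry":0,"rz":0,"grip":1},{"dx":0,"dy":0,"dz":-0.003,"rx":0,"ry":0,"rz":0,"grip":1},{"dx":0,"dy":0,"dz":-0.005,"rx":0,"ry":0,"rz":0,"grip":1},{"dx":0,"dy":0,"dz":-0.005,"rx":0,"ry":0,"rz":0,"grip":1}]'
```

```text
clock: 16.12
eef_pos: [490.4, -235.7, 24.2]
tool_rot: [3.141, -0.0, 1.298]
force: [0.1, 1.3, 2.1]
width: 35.3
gripper_force: 60.3
```

```bash
python3 -m creep '[{"dx":0,"dy":0,"dz":-0.001,"rx":0,"ry":0,"rz":0,"grip":-0.2},{"dx":0,"dy":0,"dz":-0.001,"rx":0,"ry":0,"rz":0,"grip":-1},{"dx":0,"dy":0,"dz":-0.001,"rx":0,"ry":0,"rz":0,"grip":-1},{"dx":0,"dy":0,"dz":-0.001,"rx":0,"ry":0,"rz":0,"grip":-1},{"dx":0,"dy":0,"dz":-0.001,"rx":0,"ry":0,"rz":0,"grip":-1}]'
python3 -m creep '[{"dx":0,"dy":0,"dz":0.05,"rx":0,"ry":0,"rz":0,"grip":-1},{"dx":0,"dy":0,"dz":0.12,"rx":0,"ry":0,"rz":0,"grip":-1},{"dx":0,"dy":0,"dz":0.2,"rx":0,"ry":0,"rz":0,"grip":-1},{"dx":0,"dy":0.05,"dz":0.22,"rx":0,"ry":0,"rz":0,"grip":-1},{"dx":0,"dy":0.12,"dz":0.22,"rx":0,"ry":0,"rz":0,"grip":-1}]'
python3 -m creep '[{"dx":0,"dy":0.12,"dz":0,"rx":0,"ry":0,"rz":0.015,"grip":-1},{"dx":0,"dy":0.24,"dz":0,"rx":0,"ry":0,"rz":0.03,"grip":-1},{"dx":-0.005,"dy":0.36,"dz":0,"rx":0,"ry":0,"rz":0.045,"grip":-1},{"dx":-0.01,"dy":0.48,"dz":0,"rx":0,"ry":0,"rz":0.0594,"grip":-1},{"dx":-0.015,"dy":0.6,"dz":0,"rx":0,"ry":0,"rz":0.0594,"grip":-1}]'
python3 -m creep '[{"dx":0,"dy":0.12,"dz":0,"rx":0,"ry":0,"rz":0,"grip":-1},{"dx":0,"dy":0.22,"dz":0,"rx":0,"ry":0,"rz":0,"grip":-1},{"dx":0,"dy":0.265,"dz":0,"rx":0,"ry":0,"rz":0,"grip":-1},{"dx":0,"dy":0.265,"dz":0,"rx":0,"ry":0,"rz":0,"grip":-1},{"dx":0,"dy":0.265,"dz":-0.02,"rx":0,"ry":0,"rz":0,"grip":-1}]'
```

```text
clock: 16.75
eef_pos: [490.4, -235.7, 23.5]
tool_rot: [-3.142, -0.0, 1.298]
force: [-0.3, -0.6, -0.9]
width: 85.2
gripper_force: 0.0
clock: 17.38
eef_pos: [491.0, -188.3, 112.6]
tool_rot: [3.139, 0.001, 1.296]
force: [0.6, 0.5, -0.3]
width: 85.3
gripper_force: 0.0
clock: 18.0
eef_pos: [484.4, 53.8, 111.7]
tool_rot: [3.141, -0.0, 1.672]
force: [0.3, 0.4, 0.7]
width: 85.9
gripper_force: 0.0
clock: 18.62
eef_pos: [485.0, 156.2, 103.7]
tool_rot: [3.141, 0.001, 1.669]
force: [0.3, -0.7, 0.1]
width: 85.7
gripper_force: 0.0
```

```bash
python3 -m creep '[{"dx":0,"dy":0.002,"dz":-0.04,"rx":0,"ry":0,"rz":0,"grip":-1},{"dx":0,"dy":0.002,"dz":-0.1,"rx":0,"ry":0,"rz":0,"grip":-1},{"dx":0,"dy":0.002,"dz":-0.16,"rx":0,"ry":0,"rz":0,"grip":-1},{"dx":0,"dy":0.002,"dz":-0.19,"rx":0,"ry":0,"rz":0,"grip":-1},{"dx":0,"dy":0.002,"dz":-0.2,"rx":0,"ry":0,"rz":0,"grip":-1}]'
```

```text
clock: 19.25
eef_pos: [484.0, 158.2, 22.5]
tool_rot: [-3.14, 0.001, 1.67]
force: [-1.0, 0.7, -0.6]
width: 85.3
gripper_force: 0.0
```

```bash
python3 -m creep '[{"dx":0.001,"dy":0.001,"dz":0,"rx":0,"ry":0,"rz":0,"grip":-1},{"dx":0.001,"dy":0.001,"dz":0,"rx":0,"ry":0,"rz":0,"grip":-0.2},{"dx":0.001,"dy":0.001,"dz":0,"rx":0,"ry":0,"rz":0,"grip":0.2},{"dx":0.001,"dy":0.001,"dz":0,"rx":0,"ry":0,"rz":0,"grip":1},{"dx":0.001,"dy":0.001,"dz":0,"rx":0,"ry":0,"rz":0,"grip":1}]'
```

```text
clock: 19.88
eef_pos: [485.1, 159.7, 24.0]
tool_rot: [3.141, -0.0, 1.671]
force: [-0.9, 0.2, 5.8]
width: 20.6
gripper_force: 59.6
```

```bash
python3 -m creep '[{"dx":0,"dy":0,"dz":0.04,"rx":0,"ry":0,"rz":0,"grip":1},{"dx":0,"dy":0,"dz":0.1,"rx":0,"ry":0,"rz":0,"grip":1},{"dx":0,"dy":0,"dz":0.16,"rx":0,"ry":0,"rz":0,"grip":1},{"dx":0,"dy":0,"dz":0.2,"rx":0,"ry":0,"rz":0,"grip":1},{"dx":0,"dy":-0.05,"dz":0.2,"rx":0,"ry":0,"rz":0,"grip":1}]'
python3 -m creep '[{"dx":0.01,"dy":-0.1,"dz":0,"rx":0,"ry":0,"rz":-0.01,"grip":1},{"dx":0.02,"dy":-0.21,"dz":0,"rx":0,"ry":0,"rz":-0.02,"grip":1},{"dx":0.035,"dy":-0.33,"dz":0,"rx":0,"ry":0,"rz":-0.035,"grip":1},{"dx":0.045,"dy":-0.45,"dz":0,"rx":0,"ry":0,"rz":-0.05,"grip":1},{"dx":0.056,"dy":-0.56,"dz":0,"rx":0,"ry":0,"rz":-0.0594,"grip":1}]'
python3 -m creep '[{"dx":0,"dy":-0.1,"dz":0,"rx":0,"ry":0,"rz":0,"grip":1},{"dx":0,"dy":-0.18,"dz":0,"rx":0,"ry":0,"rz":0,"grip":1},{"dx":0,"dy":-0.228,"dz":0,"rx":0,"ry":0,"rz":0,"grip":1},{"dx":0,"dy":-0.228,"dz":0,"rx":0,"ry":0,"rz":0,"grip":1},{"dx":0,"dy":-0.228,"dz":0,"rx":0,"ry":0,"rz":0,"grip":1}]'
python3 -c "
from h import *
t=get_image('top')[:,:,::-1];s=get_image('side')[:,:,::-1]
a=cv2.resize(t[170:270,290:490],None,fx=2,fy=2);a2=cv2.resize(t[170:270,90:290],None,fx=2,fy=2);b=cv2.resize(s[80:360,180:380],None,fx=2,fy=2)
o=np.zeros((560,800,3),np.uint8);o[:200,:400]=a;o[200:400,:400]=a2;o[:,400:]=b;cv2.imwrite('pics/pl4.png',o)"
```

```text
clock: 20.5
eef_pos: [485.7, 141.4, 105.2]
tool_rot: [3.138, -0.002, 1.675]
force: [-0.1, -1.1, 0.6]
width: 20.9
gripper_force: 58.9
clock: 21.12
eef_pos: [507.1, -86.2, 103.9]
tool_rot: [3.141, 0.0, 1.295]
force: [-0.3, 0.2, -0.7]
width: 21.1
gripper_force: 58.8
clock: 21.75
eef_pos: [507.2, -173.7, 103.4]
tool_rot: [-3.141, -0.001, 1.3]
force: [-0.1, 0.7, -0.9]
width: 20.7
gripper_force: 58.8
```

View pics/pl4.png

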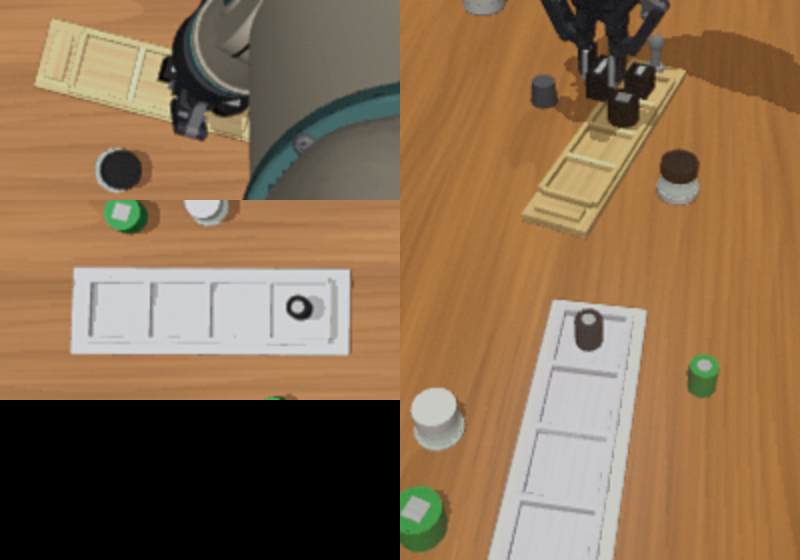

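The large disc stands in pocket 2 (crop (623,108)), and the oblong is held in front of pocket 3. Lowering.

```bash
python3 -m creep '[{"dx":0,"dy":-0.002,"dz":-0.05,"rx":0,"ry":0,"rz":0,"grip":1},{"dx":0,"dy":-0.002,"dz":-0.11,"rx":0,"ry":0,"rz":0,"grip":1},{"dx":0,"dy":-0.002,"dz":-0.16,"rx":0,"ry":0,"rz":0,"grip":1},{"dx":0,"dy":-0.002,"dz":-0.18,"rx":0,"ry":0,"rz":0,"grip":1},{"dx":0,"dy":-0.002,"dz":-0.185,"rx":0,"ry":0,"rz":0,"grip":1}]'
python3 -m creep '[{"dx":0,"dy":0,"dz":-0.003,"rx":0,"ry":0,"rz":0,"grip":1},{"dx":0,"dy":0,"dz":-0.005,"rx":0,"ry":0,"rz":0,"grip":1},{"dx":0,"dy":0,"dz":-0.007,"rx":0,"ry":0,"rz":0,"grip":1},{"dx":0,"dy":0,"dz":-0.01,"rx":0,"ry":0,"rz":0,"grip":1},{"dx":0,"dy":0,"dz":-0.01,"rx":0,"ry":0,"rz":0,"grip":1}]'
```

```text
clock: 22.48
eef_pos: [507.2, -175.8, 29.3]
tool_rot: [-3.141, -0.0, 1.299]
force: [1.2, 0.0, -0.6]
width: 20.8
gripper_force: 58.8
clock: 23.1
eef_pos: [507.1, -176.5, 25.5]
tool_rot: [-3.141, -0.0, 1.298]
force: [-0.3, 0.0, -0.7]
width: 20.5
gripper_force: 58.8
```

```bash
python3 -m creep '[{"dx":0,"dy":0,"dz":-0.001,"rx":0,"ry":0,"rz":0,"grip":1},{"dx":0,"dy":0,"dz":-0.002,"rx":0,"ry":0,"rz":0,"grip":1},{"dx":0,"dy":0,"dz":-0.004,"rx":0,"ry":0,"rz":0,"grip":1},{"dx":0,"dy":0,"dz":-0.005,"rx":0,"ry":0,"rz":0,"grip":1},{"dx":0,"dy":0,"dz":-0.005,"rx":0,"ry":0,"rz":0,"grip":1}]'
```

```text
clock: 23.72
eef_pos: [507.3, -176.5, 24.0]
tool_rot: [3.141, -0.0, 1.298]
force: [-0.7, 1.0, 5.2]
width: 20.8
gripper_force: 59.7
```

```bash
python3 -m creep '[{"dx":0,"dy":0,"dz":0,"rx":0,"ry":0,"rz":0,"grip":-0.2},{"dx":0,"dy":0,"dz":0,"rx":0,"ry":0,"rz":0,"grip":-1},{"dx":0,"dy":0,"dz":0,"rx":0,"ry":0,"rz":0,"grip":-1},{"dx":0,"dy":0,"dz":0,"rx":0,"ry":0,"rz":0,"grip":-1},{"dx":0,"dy":0,"dz":0,"rx":0,"ry":0,"rz":0,"grip":-1}]'
python3 -m creep '[{"dx":0,"dy":0,"dz":0.05,"rx":0,"ry":0,"rz":0,"grip":-1},{"dx":0,"dy":0,"dz":0.12,"rx":0,"ry":0,"rz":0,"grip":-1},{"dx":0,"dy":0,"dz":0.2,"rx":0,"ry":0,"rz":0,"grip":-1},{"dx":0,"dy":0.05,"dz":0.22,"rx":0,"ry":0,"rz":0,"grip":-1},{"dx":0,"dy":0.12,"dz":0.22,"rx":0,"ry":0,"rz":0,"grip":-1}]'
python3 -m creep '[{"dx":-0.01,"dy":0.12,"dz":0,"rx":0,"ry":0,"rz":0.01,"grip":-1},{"dx":-0.02,"dy":0.24,"dz":0,"rx":0,"ry":0,"rz":0.02,"grip":-1},{"dx":-0.035,"dy":0.36,"dz":0,"rx":0,"ry":0,"rz":0.03,"grip":-1},{"dx":-0.045,"dy":0.47,"dz":0,"rx":0,"ry":0,"rz":0.0417,"grip":-1},{"dx":-0.056,"dy":0.56,"dz":0,"rx":0,"ry":0,"rz":0.0417,"grip":-1}]'
python3 -m creep '[{"dx":0,"dy":0,"dz":0,"rx":0,"ry":0,"rz":0,"grip":-1},{"dx":0,"dy":0,"dz":0,"rx":0,"ry":0,"rz":0,"grip":-1},{"dx":0,"dy":0,"dz":-0.02,"rx":0,"ry":0,"rz":0,"grip":-1},{"dx":0,"dy":0,"dz":-0.04,"rx":0,"ry":0,"rz":0,"grip":-1},{"dx":0,"dy":0,"dz":-0.04,"rx":0,"ry":0,"rz":0,"grip":-1}]'
```

```text
clock: 24.35
eef_pos: [507.2, -176.5, 23.5]
tool_rot: [-3.142, -0.0, 1.298]
force: [-0.6, -0.4, -0.5]
width: 85.7
gripper_force: 0.0
clock: 24.98
eef_pos: [507.9, -129.0, 112.6]
tool_rot: [3.139, 0.0, 1.296]
force: [0.3, 1.4, 0.0]
width: 85.4
gripper_force: 0.0
clock: 25.6
eef_pos: [484.5, 97.5, 111.6]
tool_rot: [3.141, -0.001, 1.562]
force: [0.3, -0.8, 0.0]
width: 85.4
gripper_force: 0.0
clock: 26.22
eef_pos: [484.2, 94.7, 94.6]
tool_rot: [-3.14, 0.001, 1.559]
force: [-0.9, -0.9, -0.0]
width: 84.8
gripper_force: 0.0
```

```bash
python3 -m creep '[{"dx":0.001,"dy":0.001,"dz":-0.05,"rx":0,"ry":0,"rz":0,"grip":-1},{"dx":0.001,"dy":0.001,"dz":-0.11,"rx":0,"ry":0,"rz":0,"grip":-1},{"dx":0.001,"dy":0.001,"dz":-0.16,"rx":0,"ry":0,"rz":0,"grip":-1},{"dx":0.001,"dy":0.001,"dz":-0.18,"rx":0,"ry":0,"rz":0,"grip":-1},{"dx":0.001,"dy":0.001,"dz":-0.18,"rx":0,"ry":0,"rz":0,"grip":-1}]'
python3 -m creep '[{"dx":0,"dy":0,"dz":0,"rx":0,"ry":0,"rz":0,"grip":-1},{"dx":0,"dy":0,"dz":0,"rx":0,"ry":0,"rz":0,"grip":-0.2},{"dx":0,"dy":0,"dz":0,"rx":0,"ry":0,"rz":0,"grip":0.2},{"dx":0,"dy":0,"dz":0,"rx":0,"ry":0,"rz":0,"grip":1},{"dx":0,"dy":0,"dz":0,"rx":0,"ry":0,"rz":0,"grip":1}]'
```

```text
clock: 26.85
eef_pos: [485.0, 95.7, 23.3]
tool_rot: [-3.141, 0.0, 1.56]
force: [-0.5, -0.9, 0.3]
width: 85.3
gripper_force: 0.0
clock: 27.48
eef_pos: [485.4, 96.0, 24.0]
tool_rot: [3.141, -0.0, 1.56]
force: [-0.9, -0.3, 4.1]
width: 22.0
gripper_force: 58.5
```

```bash
python3 -m creep '[{"dx":0,"dy":0,"dz":0.04,"rx":0,"ry":0,"rz":0,"grip":1},{"dx":0,"dy":0,"dz":0.1,"rx":0,"ry":0,"rz":0,"grip":1},{"dx":0,"dy":0,"dz":0.16,"rx":0,"ry":0,"rz":0,"grip":1},{"dx":0,"dy":0,"dz":0.2,"rx":0,"ry":0,"rz":0,"grip":1},{"dx":0,"dy":-0.05,"dz":0.2,"rx":0,"ry":0,"rz":0,"grip":1}]'
python3 -m creep '[{"dx":0.02,"dy":-0.1,"dz":0,"rx":0,"ry":0,"rz":-0.01,"grip":1},{"dx":0.04,"dy":-0.21,"dz":0,"rx":0,"ry":0,"rz":-0.02,"grip":1},{"dx":0.06,"dy":-0.32,"dz":0,"rx":0,"ry":0,"rz":-0.03,"grip":1},{"dx":0.08,"dy":-0.42,"dz":0,"rx":0,"ry":0,"rz":-0.0417,"grip":1},{"dx":0.096,"dy":-0.479,"dz":0,"rx":0,"ry":0,"rz":-0.0417,"grip":1}]'
python3 -m creep '[{"dx":0,"dy":0,"dz":0,"rx":0,"ry":0,"rz":0,"grip":1},{"dx":0,"dy":0,"dz":-0.03,"rx":0,"ry":0,"rz":0,"grip":1},{"dx":0,"dy":0,"dz":-0.08,"rx":0,"ry":0,"rz":0,"grip":1},{"dx":0,"dy":0,"dz":-0.1,"rx":0,"ry":0,"rz":0,"grip":1},{"dx":0,"dy":0,"dz":-0.1,"rx":0,"ry":0,"rz":0,"grip":1}]'
python3 -c "
from h import *
t=get_image('top')[:,:,::-1];s=get_image('side')[:,:,::-1]
a=cv2.resize(t[150:270,300:480],None,fx=2.2,fy=2.2);b=cv2.resize(s[60:210,200:340],None,fx=2.8,fy=2.8)
o=np.zeros((420,800,3),np.uint8);o[:a.shape[0],:a.shape[1]]=a;o[:b.shape[0],400:400+b.shape[1]]=b;cv2.imwrite('pics/pl5.png',o)"
```

```text
clock: 28.1
eef_pos: [486.3, 77.6, 105.6]
tool_rot: [3.138, -0.002, 1.563]
force: [0.2, 0.3, -1.3]
width: 21.8
gripper_force: 58.8
clock: 28.72
eef_pos: [523.7, -118.5, 104.5]
tool_rot: [3.141, 0.001, 1.295]
force: [0.4, 0.7, -1.1]
width: 21.9
gripper_force: 58.8
clock: 29.35
eef_pos: [523.0, -114.6, 62.8]
tool_rot: [-3.14, -0.0, 1.299]
force: [1.2, -0.6, -0.7]
width: 21.9
gripper_force: 58.9
```

View pics/pl5.png

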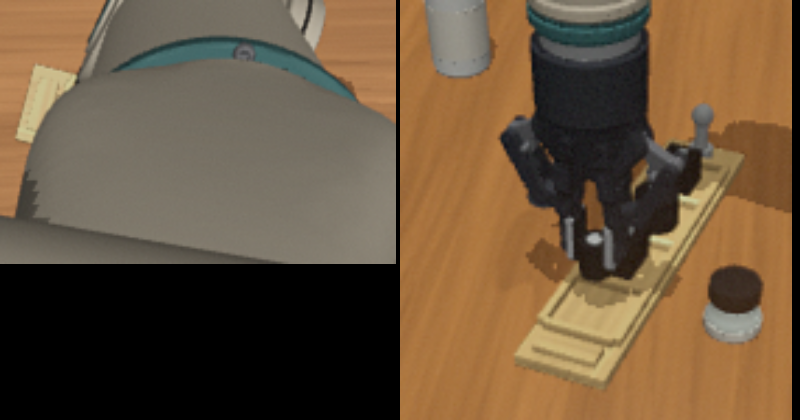

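The small disc is held upright above the last pocket (crop (595,250)). Lowering.

```bash
python3 -m creep '[{"dx":0.001,"dy":-0.001,"dz":-0.03,"rx":0,"ry":0,"rz":0,"grip":1},{"dx":0.001,"dy":-0.001,"dz":-0.06,"rx":0,"ry":0,"rz":0,"grip":1},{"dx":0.001,"dy":-0.001,"dz":-0.08,"rx":0,"ry":0,"rz":0,"grip":1},{"dx":0.001,"dy":-0.001,"dz":-0.085,"rx":0,"ry":0,"rz":0,"grip":1},{"dx":0.001,"dy":-0.001,"dz":-0.085,"rx":0,"ry":0,"rz":0,"grip":1}]'
python3 -m creep '[{"dx":0,"dy":0,"dz":-0.003,"rx":0,"ry":0,"rz":0,"grip":1},{"dx":0,"dy":0,"dz":-0.005,"rx":0,"ry":0,"rz":0,"grip":1},{"dx":0,"dy":0,"dz":-0.007,"rx":0,"ry":0,"rz":0,"grip":1},{"dx":0,"dy":0,"dz":-0.009,"rx":0,"ry":0,"rz":0,"grip":1},{"dx":0,"dy":0,"dz":-0.009,"rx":0,"ry":0,"rz":0,"grip":1}]'
```

```text
clock: 30.08
eef_pos: [524.0, -116.2, 29.3]
tool_rot: [-3.141, 0.0, 1.298]
force: [-0.2, 0.3, -1.3]
width: 21.8
gripper_force: 58.9
clock: 30.7
eef_pos: [524.0, -116.1, 25.9]
tool_rot: [-3.142, -0.0, 1.298]
force: [0.0, -0.3, -0.7]
width: 21.7
gripper_force: 58.9
```

```bash
python3 -m creep '[{"dx":0,"dy":0,"dz":-0.001,"rx":0,"ry":0,"rz":0,"grip":1},{"dx":0,"dy":0,"dz":-0.003,"rx":0,"ry":0,"rz":0,"grip":1},{"dx":0,"dy":0,"dz":-0.005,"rx":0,"ry":0,"rz":0,"grip":1},{"dx":0,"dy":0,"dz":-0.006,"rx":0,"ry":0,"rz":0,"grip":1},{"dx":0,"dy":0,"dz":-0.006,"rx":0,"ry":0,"rz":0,"grip":1}]'
```

```text
clock: 31.32
eef_pos: [524.0, -116.1, 24.0]
tool_rot: [3.141, -0.0, 1.298]
force: [-1.2, -0.2, 4.8]
width: 22.3
gripper_force: 59.2
```

Contact. Release, rise, and move clear towards the tray side for a final look.

```bash
python3 -m creep '[{"dx":0,"dy":0,"dz":0,"rx":0,"ry":0,"rz":0,"grip":-0.2},{"dx":0,"dy":0,"dz":0,"rx":0,"ry":0,"rz":0,"grip":-1},{"dx":0,"dy":0,"dz":0,"rx":0,"ry":0,"rz":0,"grip":-1},{"dx":0,"dy":0,"dz":0,"rx":0,"ry":0,"rz":0,"grip":-1},{"dx":0,"dy":0,"dz":0,"rx":0,"ry":0,"rz":0,"grip":-1}]'
python3 -m creep '[{"dx":0,"dy":0,"dz":0.05,"rx":0,"ry":0,"rz":0,"grip":-1},{"dx":0,"dy":0,"dz":0.12,"rx":0,"ry":0,"rz":0,"grip":-1},{"dx":0,"dy":0,"dz":0.22,"rx":0,"ry":0,"rz":0,"grip":-1},{"dx":0,"dy":0.05,"dz":0.3,"rx":0,"ry":0,"rz":0,"grip":-1},{"dx":0,"dy":0.12,"dz":0.33,"rx":0,"ry":0,"rz":0,"grip":-1}]'
python3 -m creep '[{"dx":0,"dy":0.12,"dz":0,"rx":0,"ry":0,"rz":0,"grip":-1},{"dx":0,"dy":0.24,"dz":0,"rx":0,"ry":0,"rz":0,"grip":-1},{"dx":0,"dy":0.36,"dz":0,"rx":0,"ry":0,"rz":0,"grip":-1},{"dx":0,"dy":0.48,"dz":0,"rx":0,"ry":0,"rz":0,"grip":-1},{"dx":0,"dy":0.6,"dz":0,"rx":0,"ry":0,"rz":0,"grip":-1}]'
python3 -m creep '[{"dx":0,"dy":0.1,"dz":0,"rx":0,"ry":0,"rz":0,"grip":-1},{"dx":0,"dy":0.18,"dz":0,"rx":0,"ry":0,"rz":0,"grip":-1},{"dx":0,"dy":0.18,"dz":0,"rx":0,"ry":0,"rz":0,"grip":-1},{"dx":0,"dy":0.18,"dz":0,"rx":0,"ry":0,"rz":0,"grip":-1},{"dx":0,"dy":0.18,"dz":0,"rx":0,"ry":0,"rz":0,"grip":-1}]'
python3 -c "
from h import *
t=get_image('top')[:,:,::-1];s=get_image('side')[:,:,::-1]
a=cv2.resize(t[150:270,300:480],None,fx=2.2,fy=2.2);b=cv2.resize(s[60:210,200:340],None,fx=2.8,fy=2.8)
o=np.zeros((420,800,3),np.uint8);o[:a.shape[0],:a.shape[1]]=a;o[:b.shape[0],400:400+b.shape[1]]=b;cv2.imwrite('pics/end.png',o)"
```

```text
clock: 31.95
eef_pos: [524.0, -116.1, 23.4]
tool_rot: [-3.141, 0.0, 1.298]
force: [0.1, 0.6, -0.4]
width: 85.0
gripper_force: 0.0
clock: 32.58
eef_pos: [525.0, -68.6, 157.6]
tool_rot: [3.138, -0.0, 1.296]
force: [0.6, -0.3, 0.1]
width: 85.5
gripper_force: 0.0
clock: 33.2
eef_pos: [523.8, 173.4, 155.6]
tool_rot: [3.141, -0.0, 1.298]
force: [0.8, -0.2, -1.2]
width: 85.9
gripper_force: 0.0
clock: 33.83
eef_pos: [524.3, 242.2, 155.6]
tool_rot: [3.141, 0.001, 1.296]
force: [-0.5, -0.7, -1.8]
width: 85.4
gripper_force: 0.0
```

View pics/end.png

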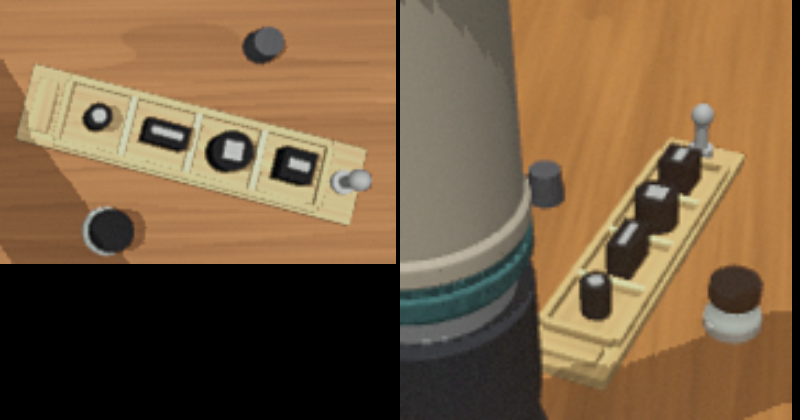

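All four stand upright with inlays up. From the post: square (295,165), large disc (230,152), oblong (165,133), small disc (97,117).

```bash
python3 -c "
from cell import ctrl
print(ctrl.finish_job())"
```

```text
the job is handed in; nothing more can be done
None
```

All four mounts are in the rack, upright with the inlays up; from the post they are square, large round, oblong, small round, and I handed the job in at about 34 s (88 s allowed).

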